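Lever up a gear unit's inspection cover and hold it at the mark

TASK

Pick up the orange pry bar, put its blade into the notch under the front edge of the gear unit's inspection cover (facing the robot, below the yellow patch), lever the cover up and raise it on the blade until it stands at the same angle as the red pointer beside it, so that I can pin the stay. Finish while holding it there: the cover rests on the blade alone, the bar is held in the gripper and touches nothing but the cover, and the gripper itself never touches the cover. Do not let the cover slam, do not shift the red pointer, and leave the other things on the bench alone.

Things in the scene. Friction and masses are not known exactly. Their poses are not given: they have to be found in the camera images.
- prybar_grip (a point): Grip point of the loose pry bar (120 g), in its orange flat-sided handle, half-way up. The bar lies flat on the bench; x runs along it to the blade, y across, z up. The handle is 120 mm long (70 mm behind to 50 mm ahead of this point), 20 wide (y), 26 high (z); from its front end a steel blade, 26 wide, 3 thick, 80 long, runs on at half height.
- prybar_tip (a point): Middle of the front end of the pry bar's blade, 130 mm ahead of prybar_grip along the bar's x; same axes.
- notch (a point): Centre of the mouth of the pry notch in the front face of the green gear unit: cut from the top of the front wall, 70 mm wide, 14 mm high (7 mm up to the cover's underside, 7 mm down to the sill), through the 12 mm wall into the hollow housing (free for over 40 mm behind the face). Its x axis points level into the housing, square to its front face; y along the face, z up.
- cover: Inspection cover: aluminium plate 180 mm (lip to hinge) by 240 by 5 mm, about 0.3 kg, a yellow stripe along its edge beside the pointer, a 70 mm wide yellow patch at the lip above the notch; shut at the start. Origin at the middle of its front lower edge (lip), x along the plate to the hinge, z out of its upper face: its tilt is the opening angle (to 1.5 rad). Hinge axis along notch's y, 180 mm behind notch, 7 mm above it. Turns freely, falls shut if not held.
- pointer: Red setting pointer: a bar 185 mm long, 12 mm high, 8 mm thick, 18 mm beyond the cover's left (+y) edge, turning stiffly on the same hinge axis. Origin at its free end, x axis from there to the hinge. The cover is at the mark when its x axis is parallel to this one, so both have the same tilt. Set 0.45 to 0.8 rad above level at the start; must not be moved.
- housing: The fixed green gear unit housing, 180 mm deep (x), 240 wide, 120 high, turned up to 12 degrees, its front towards the robot; origin at the centre of its underside, x from front to hinge side. A shaft stub sticks out 64 mm on its right (-y), 62 mm up; a thin quadrant rail and the red pointer stand along its left (+y), up to 30 mm beyond it and 0.29 m above the bench.
- table: The bench, its top at z = 0.
- wrench_grip (a point): Steel wrench, 190 mm long, loose on the bench (a bystander); point on its shank.
- screwdriver_grip (a point): Screwdriver with yellow handle, 200 mm long, loose (a bystander); point in its handle.
- tape: Black tape measure, 70 x 75 x 36 mm, loose (a bystander); origin at the centre of its underside.
- jar: Clear screw jar with steel lid, 70 mm across, 90 mm high, loose (a bystander); origin at the centre of its underside.
- carton: Cardboard box, 120 x 90 x 70 mm, loose (a bystander); origin at the centre of its underside.
Not all that is in view belongs to the job. Leave any green look-alike of the part that bears prybar_grip alone.

How it is judged:
By the outcome, as a careful person would: the job done as asked, in the order asked, and still so for the second after the job is handed in, while the arm keeps its last pose, push and grip.
It also fails if it takes over 51 s, if anything falls off the work surface, if the arm or the gripper's body presses on something with over 40 N, if the wrist force passes 120 N, or if a joint passes its speed limit or range.

ROBOT

A 7-joint arm with a two-finger parallel gripper is mounted at the origin on the work surface. World frame = base frame: x ahead of the robot, y to its left, z up, the work surface at z = 0. Lengths are in mm, angles in rad, forces in N, time in s.
With the tool pointing down it reaches from about 350 to 900 mm from the base axis. Payload 19.9 kg.
Tool frame: the origin (TCP) lies on the centre line of the jaws, within the pads' length; the fingertips stand 22 mm ahead of it and the grasp point (between the pads) lies 3 mm ahead of it (ctrl.nose_length is the distance from the TCP to the fingertips, in mm); z points along the fingers, y is the line along which they close (so a half turn about z gives the same grasp; the last joint's range is limited). The gripper opens to 94 mm and grips with 3 to 60 N. Pads are 16 mm wide; open, the fingers measure 119 mm over their backs; the gripper's body (75 mm by 177 mm) begins 78 mm behind the grasp point.
Start: joints at [-0.042, 0.417, -0.01, 1.614, 0.005, 1.111, -0.053], TCP at [624.981, 0.003, 227.425] pointing down, gripper open.
Joint ranges: [-2.81, 2.81], [-0.39, 2.02], [-1.27, 1.25], [0.06, 2.57], [-1.19, 4.33], [0.19, 2], [-2.82, 2.82]. Speed limits (rad/s): [1.89, 1.89, 2.39, 2.39, 3.01, 3.01, 3.01].

INTERFACE

Orientations are given as a unit quaternion [w, x, y, z].
In Python, from cell import ctrl, fingers, solver, capture, camera_model, read_time, read_joint_pos, read_dq, read_tau, read_eef_pos, read_tcp_rot, read_ft_force, read_moment, read_gripper_width, read_grip_force gives the robot as it stands. Calls block until the motion is done:
- ctrl.move_to(position, orientation): joint-space move of the TCP to a pose.
- ctrl.movel(position, rotation=None, speed=150): straight line of the TCP; rotation=None keeps the orientation; speed is the mean speed in mm/s.
- ctrl.move_joints(angles): joint-space move.
- fingers.move_gripper(opening, grasp_force=None): opening from 0.0 (shut) to 1.0 (fully open); grasp_force is the grip in N (None keeps the last); returns when the fingers have stopped.
- ctrl.pause(seconds).
- solver.inverse_kinematics(position, orientation): joint angles nearest the present ones, or None.
- capture(name): name is "scene" or "side" or "wrist"; returns the picture (480x640x3 uint8, red, green, blue); there is no depth.
- camera_model(name): a dict with "fx", "fy", "cx", "cy" (pixels), "xyz" and "attitude" of the camera in the world; the wrist camera has in their place "mount" (4x4, takes a point from camera to tool coordinates, whose origin is the TCP and whose axes are the flange's). Camera axes: x right, y down, z forward; pixel columns grow to the right and rows downward; lengths in mm; the calibration is good to about 2 mm. A picture is of the moment at which its call begins: read the wrist's pose just before it. camera_model takes no time and is no camera call.
A pose or a line that the arm cannot do raises ctrl.PlanningError and nothing moves.
- ctrl.finish_job(): hands the job in; it is judged then, once.
Readings, each from a call of its own:
- read_time(): time.
- read_joint_pos(): joint angles.
- read_dq(): joint speeds.
- read_tau(): joint torques, N m.
- read_eef_pos(): TCP position.
- read_tcp_rot(): TCP orientation.
- read_ft_force(): force on the tool from outside, world axes, zero at the start.
- read_moment(): the same for the moment, N m.
- read_gripper_width(): opening from 0.0 (shut) to 1.0 (fully open).
- read_grip_force(): force on a finger pad.
Only numpy, scipy, OpenCV 4.12 (cv2) and the standard library are available. Lean on these libraries where they do the work, as an engineer would, in place of code of your own. Each camera call takes 0.05 s, during which the arm holds its last target. There are 200 camera calls.

## Working session

There is one attempt and no reset: what is moved stays moved. The work goes in short steps, each a Python script; the robot and the scene stay as the last script left them, time stands still between calls to the robot, and variables do not carry over. Pictures are saved under pics/ and viewed, at most 10 in all, crops included, and the job is handed in when it is done.

```bash
mkdir -p pics; ls
python3 - <<'E'
from cell import *
import cv2,numpy as np
for n in("scene","side"):
    im=capture(n); cv2.imwrite(f"pics/{n}0.png",im[...,::-1]); print(n,camera_model(n))
print(camera_model("wrist"),read_time(),read_tcp_rot())
E
```

```text
pics
scene {'fx': 534.6556969111725, 'fy': 534.6556969111725, 'cx': 319.80803159743914, 'cy': 234.7101465331603, 'xyz': array([ 927.78487599,  732.11305691, 1140.72871082]), 'attitude': array([-0.08007762,  0.22327251,  0.91622555, -0.3229051 ])}
side {'fx': 458.8631028533952, 'fy': 458.8631028533952, 'cx': 322.21788452904144, 'cy': 228.10547413675917, 'xyz': array([260.07164226, 624.34923303, 863.9069476 ]), 'attitude': array([ 0.08116123, -0.20549726,  0.90908631, -0.35319374])}
{'fx': 370.69617304211306, 'fy': 370.69617304211306, 'cx': 318.42127439115154, 'cy': 237.7664245214052, 'mount': array([[ 3.58265466e-04, -9.73344254e-01, -2.29348720e-01,
         6.74087029e+01],
       [ 9.99999442e-01,  5.76742716e-04, -8.85568244e-04,
         1.16475916e+00],
       [ 9.94237965e-04, -2.29348274e-01,  9.73343917e-01,
        -1.56787830e+02],
       [ 0.00000000e+00,  0.00000000e+00,  0.00000000e+00,
         1.00000000e+00]])} 0.1 [-3.45397380e-04  7.07095624e-01  7.07117734e-01 -4.12041038e-04]
```

View pics/scene0.png

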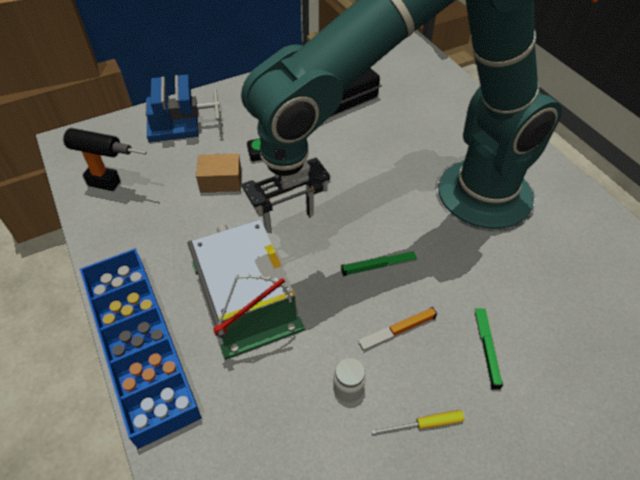

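View pics/side0.png

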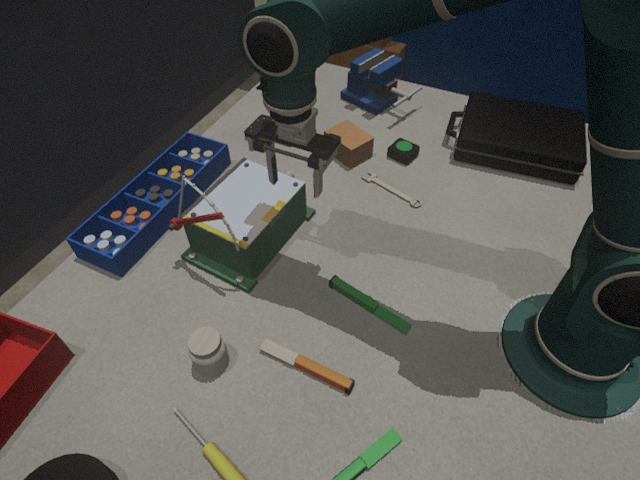

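Candidate bars in the scene view: orange handle with steel blade at (398,327), and green look-alikes at (380,263) and (488,345). Only the first is orange, so it is the target. The housing is at (255,285), with its yellow patch at (272,256) facing the robot and the red pointer at (250,307).

```bash
cat > h.py <<'E'
from cell import *
import cv2,numpy as np
from scipy.spatial.transform import Rotation as R
def rot(q): return R.from_quat([q[1],q[2],q[3],q[0]])
def quat(r): x,y,z,w=r.as_quat(); return np.array([w,x,y,z])
def cam(n):
    m=camera_model(n); K=np.array([[m['fx'],0,m['cx']],[0,m['fy'],m['cy']],[0,0,1]])
    if n=="wrist":
        T=np.eye(4);T[:3,:3]=rot(read_tcp_rot()).as_matrix();T[:3,3]=read_eef_pos();T=T@m['mount']
        return K,T[:3,:3],T[:3,3]
    return K,rot(m['attitude']).as_matrix(),np.array(m['xyz'])
def ray(c,uv): 
    d=c[1]@np.linalg.inv(c[0])@np.array([uv[0],uv[1],1.]); return d/np.linalg.norm(d)
def onz(c,uv,z): d=ray(c,uv); return c[2]+d*(z-c[2][2])/d[2]
def onplane(c,uv,p,n): d=ray(c,uv); return c[2]+d*(n@(p-c[2]))/(n@d)
def tri(c1,u1,c2,u2):
    A=np.zeros((3,3));b=np.zeros(3)
    for c,u in((c1,u1),(c2,u2)):
        d=ray(c,u);P=np.eye(3)-np.outer(d,d);A+=P;b+=P@c[2]
    return np.linalg.solve(A,b)
def proj(c,p): q=c[0]@c[1].T@(np.asarray(p)-c[2]); return q[:2]/q[2]
def mask(im,name):
    h=cv2.cvtColor(im,cv2.COLOR_RGB2HSV)
    lo,hi=dict(orange=((8,150,90),(18,255,255)),yellow=((21,150,80),(32,255,255)),red=((0,180,80),(4,255,255)))[name]
    return cv2.inRange(h,lo,hi)
def blobs(im,name,amin=20):
    n,l,s,c=cv2.connectedComponentsWithStats(mask(im,name))
    return [(l==i,s[i,4],c[i]) for i in range(1,n) if s[i,4]>=amin]
def rect(m):
    ps=np.argwhere(m)[:,::-1].astype(np.float32); return cv2.boxPoints(cv2.minAreaRect(ps))
E
python3 - <<'E'
from h import *
np.set_printoptions(precision=1,suppress=True)
for n in("scene","side"):
    im=cv2.imread(f"pics/{n}0.png")[...,::-1].copy();c=cam(n)
    for k in("orange","yellow","red"):
        for m,a,ce in blobs(im,k):
            z=dict(orange=26,yellow=125,red=180)[k]
            print(n,k,a,ce,onz(c,ce,z),rect(m).round().tolist())
a=cv2.imread("pics/scene0.png")[195:365,180:460];cv2.imwrite("pics/crop0.png",cv2.resize(a,(800,486),interpolation=cv2.INTER_CUBIC))
E
```

```text
scene orange 133 [ 93.1 166.5] [ 991.2 -605.9   26. ] [[85.0, 158.0], [92.0, 155.0], [101.0, 175.0], [94.0, 178.0]]
scene orange 201 [413.4 323.5] [439.  276.9  26. ] [[389.0, 327.0], [433.0, 307.0], [437.0, 316.0], [394.0, 336.0]]
scene orange 20 [171.1 370.1] [982.9 127.3  26. ] [[166.0, 371.0], [173.0, 366.0], [175.0, 369.0], [168.0, 374.0]]
scene orange 20 [137.6 371.9] [1050.2   97.5   26. ] [[133.0, 373.0], [140.0, 368.0], [142.0, 371.0], [135.0, 376.0]]
scene orange 20 [131.  386.8] [1072.2  124.8   26. ] [[126.0, 388.0], [133.0, 382.0], [136.0, 385.0], [128.0, 391.0]]
scene yellow 154 [272.6 256. ] [677.  13. 125.] [[265.0, 247.0], [271.0, 244.0], [280.0, 265.0], [274.0, 268.0]]
scene yellow 73 [133.1 298.1] [1000.8  -23.1  125. ] [[127.0, 296.0], [135.0, 292.0], [139.0, 300.0], [131.0, 304.0]]
scene yellow 144 [267.4 301.6] [739.1 122.4 125. ] [[248.0, 305.0], [284.0, 292.0], [286.0, 297.0], [249.0, 310.0]]
scene yellow 53 [145.7 304.6] [980.5   6.3 125. ] [[140.0, 304.0], [148.0, 300.0], [151.0, 306.0], [143.0, 309.0]]
scene yellow 153 [120.8 308.4] [1031.7   -9.2  125. ] [
[... 383 characters left out ...]
64.0, 421.0], [419.0, 429.0]]
scene red 289 [245.5 308.1] [796.2 149.  180. ] [[212.0, 329.0], [282.0, 278.0], [286.0, 284.0], [217.0, 335.0]]
side orange 34 [306.3 359.4] [470.4 261.2  26. ] [[296.0, 359.0], [297.0, 354.0], [317.0, 360.0], [315.0, 365.0]]
side orange 132 [321.1 375.3] [429.9 278.3  26. ] [[293.0, 365.0], [295.0, 361.0], [345.0, 386.0], [343.0, 390.0]]
side yellow 20 [232.4 465.6] [467.8 502.1 125. ] [[227.0, 460.0], [228.0, 459.0], [237.0, 471.0], [236.0, 471.0]]
side red 83 [ 18.9 320.5] [907.6 475.5 180. ] [[-1.0, 315.0], [0.0, 312.0], [40.0, 327.0], [39.0, 330.0]]
side red 1273 [ 13.7 360.8] [853.6 531.4 180. ] [[-26.0, 376.0], [16.0, 326.0], [43.0, 348.0], [0.0, 398.0]]
```

View pics/crop0.png

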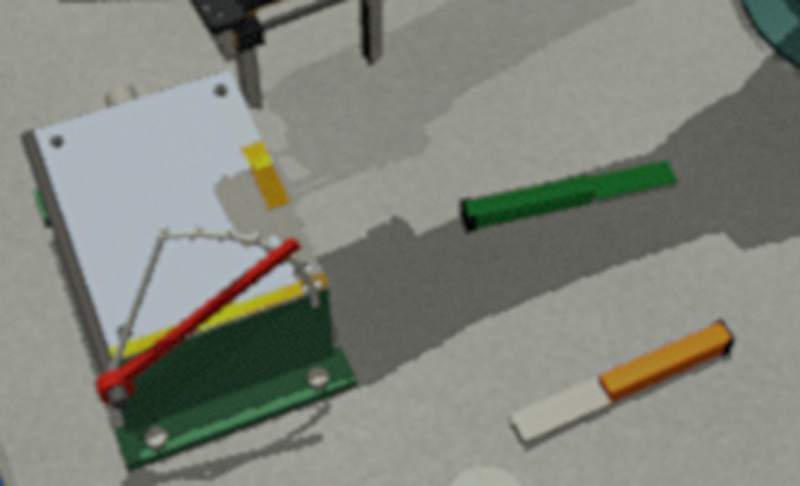

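The crop confirms it: the orange-handled bar has its blade tip near scene (360,345). The pointer runs from its free end at (283,280) to the hinge at (217,331). I'll move above the bar and look from close by.

```bash
cat >> h.py <<'E'
def down(yaw):  # tool x along heading yaw, z down
    x=np.array([np.cos(yaw),np.sin(yaw),0]);z=np.array([0,0,-1.]);return R.from_matrix(np.c_[x,np.cross(z,x),z])
E
python3 - <<'E'
from h import *
np.set_printoptions(precision=1,suppress=True)
c=cam("scene")
b=onz(c,(435,311.5),26);f=onz(c,(391.5,331.5),26);t=onz(c,(361,344),14.5);print(b,f,t)
d=f-b;yaw=np.arctan2(d[1],d[0]);print(yaw,np.linalg.norm(d))
for p in((285,293),(223,316)): print("stripe",onz(c,p,125))
g=f-50*d/np.linalg.norm(d)
ctrl.move_to(np.array([g[0],g[1],200]),quat(down(yaw)))
print(read_time(),read_joint_pos())
im=capture("wrist");cv2.imwrite("pics/w1.png",im[...,::-1]);c=cam("wrist")
for m,a,ce in blobs(im,"orange",100): 
    r=rect(m);print(a,ce,r.round().tolist(),[onz(c,p,26) for p in r])
E
```

```text
[374.7 273.4  26. ] [496.3 271.   26. ] [572.2 261.3  14.5]
-0.019245951570642968 121.6643457922758
stripe [695. 120. 125.]
stripe [839.6 111.6 125. ]
2.0083 [-0.7  0.3  0.1  1.9 -0.   1.  -2.2]
2464 [324.8 233.7] [[312.0, 298.0], [315.0, 173.0], [336.0, 173.0], [334.0, 298.0]] [array([376.9, 280.1,  26. ]), array([494.4, 275. ,  26. ]), array([493.6, 256.3,  26. ]), array([376. , 259.9,  26. ])]
```

View pics/w1.png

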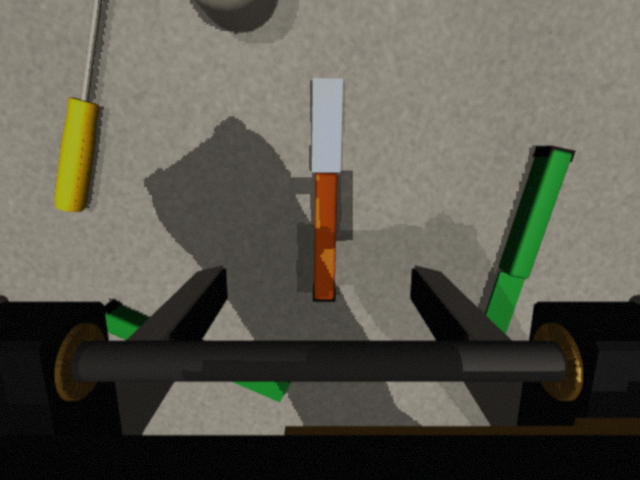

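The wrist view shows the orange handle from (324,299) to (325,173) and the blade tip at (327,78), with nothing near the fingers. I'll grasp it 20 mm ahead of the grip point.

Run:
```python
from h import *
np.set_printoptions(precision=2,suppress=True)
c=cam("wrist")
rear=onz(c,(323,299),26);fr=onz(c,(325.5,173),26);tip=onz(c,(327.5,78.5),14.5)
print(rear,fr,tip)
d=tip-rear;d[2]=0;yaw=np.arctan2(d[1],d[0]);d/=np.linalg.norm(d)
s=[ (rear-0)@d+70, fr@d-50, tip@d-130]; print(s,yaw)
lat=np.mean([(p@[-d[1],d[0],0]) for p in(rear,fr,tip)])
g=d*(np.mean(s)+20)+lat*np.array([-d[1],d[0],0]);q=quat(down(yaw))
ctrl.movel([g[0],g[1],80],q,200);ctrl.movel([g[0],g[1],24.5],q,60)
fingers.move_gripper(0.0,60)
print(read_gripper_width(),read_grip_force(),read_ft_force())
ctrl.movel([g[0],g[1],60],q,50);ctrl.movel([g[0],g[1],250],q,200)
print(read_ft_force(),read_moment(),read_gripper_width())
ctrl.movel([430,-37,250],quat(down(-.06)),200)
ctrl.movel([540,-37,250],quat(down(-.06)),150)
im=capture("wrist");cv2.imwrite("pics/w2.png",im[...,::-1])
print(read_time(),read_eef_pos())
```

```text
[375.55 269.93  26.  ] [494.14 265.81  26.  ] [573.75 262.7   14.5 ]
[np.float64(435.45803493800616), np.float64(434.11463989150394), np.float64(433.7889561148602)] -0.036479347043685044
0.21144518839063764 59.97155249118805 [-0.01 -0.92 -0.15]
[-0.37 -0.17 -1.15] [ 0.07  0.1  -0.02] 0.2045895881876237
9.5833 [539.35 -36.99 250.08]
```

View pics/w2.png

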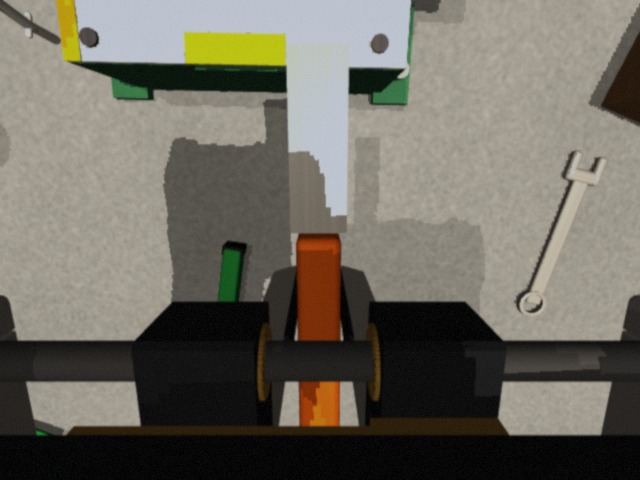

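In this view the cover's front lip runs from (65,62) to (409,68). The patch's left edge is at (185,64), and the blade is straight with its tip at (318,43). I'll compute the notch frame and check the blade pose in the hand.

Run:
```python
from h import *
np.set_printoptions(precision=3,suppress=True)
im=cv2.imread("pics/w2.png")[...,::-1].copy();c=cam("wrist")
g=cv2.cvtColor(im,cv2.COLOR_RGB2GRAY).astype(int)
pts=[]
for u in list(range(90,280,8))+list(range(360,405,5)):
    col=g[50:85,u]; v=50+np.argmin(np.diff(col))+.5; pts.append((u,v))
pts=np.array(pts);k=np.polyfit(*pts.T,1);ok=abs(np.polyval(k,pts[:,0])-pts[:,1])<2;k=np.polyfit(*pts[ok].T,1);print(k,ok.mean())
L=lambda u:onz(c,(u,np.polyval(k,u)),125)
a,b=L(65),L(409);e=(a-b);print(a,b,np.linalg.norm(e),"yaw",np.arctan2(-e[0],e[1]))
e/=np.linalg.norm(e)
pl=L(185);print("mid",(a+b)/2,"patch centre",pl-35*e)
print("expected tip px",proj(c,c[2]*0+read_eef_pos()+rot(read_tcp_rot()).apply([110-.5,0,12-1.5])), "handle front top",proj(c,read_eef_pos()+rot(read_tcp_rot()).apply([30,0,-1.5])))
# pointer tri using initial scene + side
cs,cd=cam("scene"),cam("side")
h=tri(cs,(217,331),cd,(176,223));f=tri(cs,(283,280.5),cd,(222,216));print("ptr",h,f)
```

```text
[ 0.022 59.143] 1.0
[678.051 134.302 125.   ] [ 658.683 -106.709  125.   ] 241.7887263473665 yaw -0.08019120738789572
mid [668.367  13.797 125.   ] patch centre [668.511  15.593 125.   ]
expected tip px [321.948  44.506] handle front top [321.749 238.558]
ptr [863.118 130.515 110.416] [707.122 146.763 218.643]
```

```bash
cat >> h.py <<'E'
YAW=-.080; N=np.array([668.4,14.5,113.]); X=np.array([np.cos(YAW),np.sin(YAW),0]); Y=np.array([-X[1],X[0],0]); Z=np.array([0,0,1.])
H=N+180*X+7*Z
def redline(im,c,box):
    h=cv2.cvtColor(im,cv2.COLOR_RGB2HSV); m=cv2.inRange(h,(0,130,50),(6,255,255))|cv2.inRange(h,(174,130,50),(180,255,255))
    x0,y0,x1,y1=box; k=np.zeros_like(m);k[y0:y1,x0:x1]=1
    n,l,s,_=cv2.connectedComponentsWithStats(m*k); i=1+np.argmax(s[1:,4])
    p=np.argwhere(l==i)[:,::-1].astype(float)
    # drop the round hinge boss: farthest 25% along
    vx,vy,x,y=cv2.fitLine(p.astype(np.float32),cv2.DIST_HUBER,0,.01,.01).ravel()
    t=(p-[x,y])@[vx,vy]; lo,hi=t.min(),t.max()
    keep=(t>lo+.2*(hi-lo))&(t<hi-.05*(hi-lo)) if vx>0 else (t<hi-.2*(hi-lo))&(t>lo+.05*(hi-lo))
    vx,vy,x,y=cv2.fitLine(p[keep].astype(np.float32),cv2.DIST_L2,0,.01,.01).ravel()
    A,B=[onplane(c,(x+vx*q,y+vy*q),H+142*Y,Y) for q in (lo,hi)]
    d=B-A; return np.arctan2(abs(d[2]),abs(d@X)),[((P-H)@X,(P-H)@Z) for P in(A,B)],(lo,hi),s[i,4]
E
python3 - <<'E'
from h import *
np.set_printoptions(precision=3,suppress=True)
for n,b in(("scene",(205,270,300,345)),("side",(165,200,230,232))):
    im=cv2.imread(f"pics/{n}0.png")[...,::-1].copy(); print(n,redline(im,cam(n),b))
E
```

```text
scene (np.float64(0.6118599414422091), [(np.float64(-4.762745879483501), np.float64(12.891416791693246)), (np.float64(-164.3050665047513), np.float64(124.84082231546245))], (np.float64(-41.48940414226399), np.float64(45.515803038712875)), np.int32(404))
side (np.float64(0.6006400791392986), [(np.float64(-3.980941468940287), np.float64(7.617337774916564)), (np.float64(-172.85418066069022), np.float64(123.3084902614412))], (np.float64(-24.752391795569338), np.float64(28.697397803014837)), np.int32(225))
```

```bash
cat >> h.py <<'E'
Q=quat(down(YAW))
def tcp_for(tip): return tip-110*X-1.8*Y+11.5*Z   # tip = middle of blade end
E
python3 - <<'E'
from h import *
np.set_printoptions(precision=2,suppress=True)
p=tcp_for(N-25*X)
ctrl.movel(p+125*Z-20*X,Q,120);ctrl.movel(p,Q,120)
a=[]
for n in("scene","side"):
    im=capture(n);c=cam(n);u=proj(c,N-10*X).astype(int);print(n,u,proj(c,N-25*X))
    t=im[u[1]-45:u[1]+45,u[0]-45:u[0]+45];a.append(cv2.resize(t,(400,400),interpolation=cv2.INTER_CUBIC))
cv2.imwrite("pics/pre.png",np.hstack(a)[...,::-1]);print(read_time(),read_eef_pos(),p,read_ft_force(),read_moment())
E
```

```text
scene [280 256] [286.37 254.84]
side [280 217] [285.8  219.75]
11.6 [533.98  23.56 125.15] [533.69  23.49 124.5 ] [-0.87  0.78 -0.84] [ 0.01  0.08 -0.01]
```

View pics/pre.png

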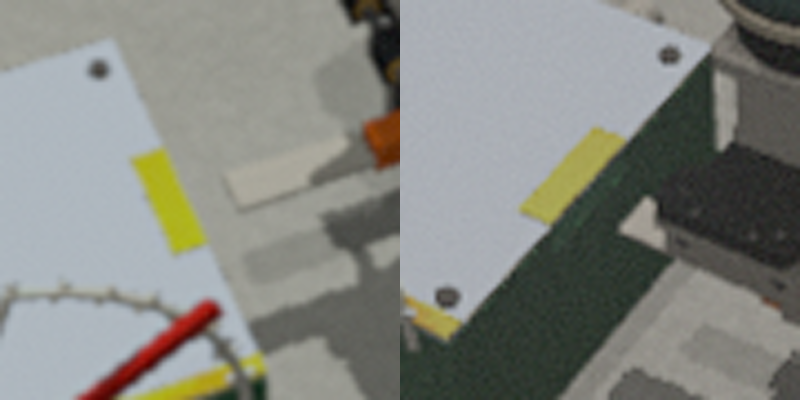

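The blade tip sits at scene (287.0,254.4), against a predicted (286.4,254.8), lined up with the patch. I'll insert it 30 mm and look for contact by force.

Run:
```python
from h import *
np.set_printoptions(precision=2,suppress=True)
f0=read_ft_force();m0=read_moment()
rep=lambda s:print(s,read_time(),read_eef_pos(),read_ft_force()-f0,(read_moment()-m0)@Y)
for s in(-5,5,15,30):
    ctrl.movel(tcp_for(N+s*X-.5*Z),Q,50);rep(s)
    if abs((read_ft_force()-f0)@X)>8: print("STOP");break
else:
    for z in(3,5,7,9,12):
        ctrl.movel(tcp_for(N+30*X+z*Z),Q,20);ctrl.pause(.1);rep(z)
```

```text
-5 12.15 [553.56  21.8  123.78] [ 0.47 -0.52 -0.14] 0.014036390696741625
5 12.5 [563.78  21.04 123.92] [ 0.59 -1.41 -0.57] -0.01635200922676029
15 12.85 [573.74  20.24 123.89] [ 1.56 -1.49 -1.28] -0.020248372356274226
30 13.3 [588.6   19.03 123.83] [ 0.27 -1.12 -0.68] 0.08626711775819616
3 13.725 [588.46  19.14 127.57] [ 0.42 -0.32  0.48] -0.014163795195105439
5 14.075 [588.54  19.08 129.54] [ 0.53 -0.47 -0.29] -0.05204737164347992
7 14.425 [588.41  19.08 131.41] [-0.79 -1.55 -1.46] 0.20932416444482516
9 14.775 [588.46  19.1  133.47] [ 1.72  0.42 -1.3 ] 0.2019629778585747
12 15.175 [588.57  19.07 136.54] [ 1.5  -0.69 -2.05] 0.06512543969396586
```

```bash
cat >> h.py <<'E'
def tcp_th(th,r=150): return tcp_for(H+r*(-np.cos(th)*X+np.sin(th)*Z)-1.5*Z)
E
python3 - <<'E'
from h import *
np.set_printoptions(precision=2,suppress=True)
for th in np.arange(.06,.581,.04):
    ctrl.movel(tcp_th(th),Q,35)
ctrl.pause(.3)
print(read_time(),read_eef_pos(),tcp_th(.58),read_ft_force(),read_moment()@Y,read_gripper_width())
a=[]
for n in("scene","side"):
    im=capture(n);cv2.imwrite(f"pics/{n}1.png",im[...,::-1]);u=proj(cam(n),H-90*X+60*Y+50*Z).astype(int)
    t=im[u[1]-75:u[1]+75,u[0]-75:u[0]+75];a.append(cv2.resize(t,(400,400),interpolation=cv2.INTER_CUBIC));print(u)
cv2.imwrite("pics/up1.png",np.hstack(a)[...,::-1])
E
```

```text
19.95 [612.9   17.13 212.14] [612.96  17.14 212.2 ] [-1.47 -0.51 -2.44] 0.3513955970824209 0.20748545921360706
[245 275]
[224 199]
```

View pics/up1.png

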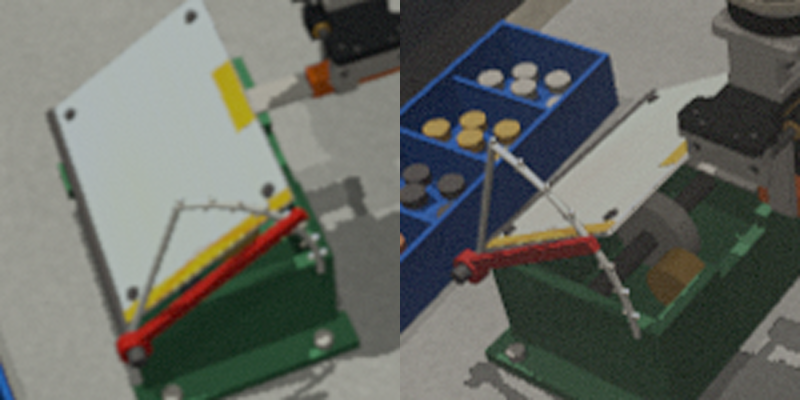

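The cover is up on the blade. The yellow stripe (scene crop, (125,318) to (290,195)) is close to parallel with the red pointer. I'll measure both angles the same way.

```bash
cat >> h.py <<'E'
def stripe(im,c,box,off=116):
    x0,y0,x1,y1=box; h=cv2.cvtColor(im,cv2.COLOR_RGB2HSV); m=cv2.inRange(h,(18,110,60),(34,255,255)); k=np.zeros_like(m);k[y0:y1,x0:x1]=1
    p=np.argwhere(m*k>0)[:,::-1].astype(np.float32)
    vx,vy,x,y=cv2.fitLine(p,cv2.DIST_HUBER,0,.01,.01).ravel()
    A,B=[onplane(c,(x+vx*q,y+vy*q),H+off*Y,Y) for q in (-25,25)]
    d=B-A; return np.arctan2(abs(d[2]),abs(d@X)),[(round((P-H)@X,1),round((P-H)@Z,1)) for P in(A,B)],len(p)
def meas(tag):
    for n,br,bs in(("scene",(205,270,300,345),(212,268,285,325)),("side",(165,192,230,240),(178,190,232,235))):
        im=capture(n) if tag is None else cv2.imread(f"pics/{n}{tag}.png")[...,::-1].copy(); c=cam(n)
        r=redline(im,c,br);s=stripe(im,c,bs);print(n,"ptr",round(r[0],4),"stripe",round(s[0],4),s[1:])
E
python3 - <<'E'
from h import *
meas(1)
im=cv2.imread("pics/scene0.png")[...,::-1].copy()
print(stripe(im,cam("scene"),(245,285,288,312)))
E
```

```text
scene ptr 0.5819 stripe 0.5603 ([(np.float64(-29.6), np.float64(28.2)), (np.float64(-124.7), np.float64(87.9))], 351)
side ptr 0.5886 stripe 0.5769 ([(np.float64(6.4), np.float64(1.4)), (np.float64(-153.7), np.float64(105.6))], 124)
(np.float64(0.04396168545352839), [(np.float64(-63.9), np.float64(6.3)), (np.float64(-173.5), np.float64(11.1))], 182)
```

Run:
```python
from h import *
for n,br in(("scene",(205,270,300,345)),("side",(165,192,230,240))):
  M=[]
  for t in(0,1):
    im=cv2.imread(f"pics/{n}{t}.png")[...,::-1].copy();h=cv2.cvtColor(im,cv2.COLOR_RGB2HSV)
    m=(cv2.inRange(h,(0,150,70),(5,255,255))|cv2.inRange(h,(175,150,70),(180,255,255)));x0,y0,x1,y1=br;m=m[y0:y1,x0:x1]>0;M.append(m)
    r=[ (u+x0, round(np.flatnonzero(m[:,u])[[0,-1]].mean()+y0,1), int(m[:,u].sum())) for u in range(0,m.shape[1],6) if m[:,u].any()]
    print(n,t,r)
    print(redline(im,cam(n),br))
```

```text
scene 0 [(217, np.float64(328.0), 7), (223, np.float64(326.0), 7), (229, np.float64(321.5), 6), (235, np.float64(317.0), 5), (241, np.float64(312.0), 5), (247, np.float64(307.5), 6), (253, np.float64(302.5), 4), (259, np.float64(298.0), 5), (265, np.float64(293.5), 4), (271, np.float64(288.5), 4), (277, np.float64(284.0), 5), (283, np.float64(280.0), 3)]
(np.float64(0.6118599414422091), [(np.float64(-4.762745879483501), np.float64(12.891416791693246)), (np.float64(-164.3050665047513), np.float64(124.84082231546245))], (np.float64(-41.48940414226399), np.float64(45.515803038712875)), np.int32(404))
scene 1 [(217, np.float64(328.0), 7), (223, np.float64(326.0), 7), (229, np.float64(321.0), 7), (235, np.float64(316.0), 7), (241, np.float64(311.5), 8), (247, np.float64(307.0), 7), (253, np.float64(302.0), 7), (259, np.float64(298.5), 6), (265, np.float64(293.5), 6), (271, np.float64(288.5), 6), (277, np.float64(284.5), 6), (283, np.float64(280.0), 3)]
(np.float64(0.5818885215844872), [(np.float64(-1.603295518303561), np.float64(15.494332090971625)), (np.float64(-162.77469150670913), np.f
[... 443 characters left out ...]
), np.float64(7.617337774916564)), (np.float64(-172.85418066069022), np.float64(123.3084902614412))], (np.float64(-24.752391795569338), np.float64(28.697397803014837)), np.int32(225))
side 1 [(171, np.float64(220.5), 2), (177, np.float64(224.5), 5), (183, np.float64(221.0), 4), (189, np.float64(220.0), 3), (195, np.float64(217.5), 2), (201, np.float64(217.5), 4), (207, np.float64(217.0), 4), (213, np.float64(214.5), 2), (219, np.float64(214.5), 4)]
(np.float64(0.5886376309900685), [(np.float64(-2.9118125577016762), np.float64(7.290393164630359)), (np.float64(-174.56276295726235), np.float64(121.8818756735925))], (np.float64(-27.86597601601079), np.float64(26.581032906685323)), np.int32(324))
```

The pointer's pixels are unchanged, so it hasn't moved. Only the mask's shading differs between the two pictures. I'll fit sub-pixel edges instead.

```bash
cat >> h.py <<'E'
def edges(im,kind):
    f=im.astype(float);f=cv2.GaussianBlur(f,(3,3),.6)
    return f[...,0]-np.maximum(f[...,1],f[...,2]) if kind=="red" else np.minimum(f[...,0],f[...,1])-f[...,2]
def edgefit(im,c,kind,us,guess,off):
    s=edges(im,kind);out={}
    for name,sg in(("top",-1),("bot",1)):
        P=[]
        for u in us:
            v0=int(round(np.interp(u,*guess)));w=s[v0-3:v0+4,u];pk=v0-3+np.argmax(w);h=s[pk,u]/2
            if s[pk,u]<25: continue
            v=pk
            while s[v,u]>h and abs(v-pk)<12: v+=sg
            P.append((u,v-sg*(h-s[v,u])/(s[v-sg,u]-s[v,u])))
        P=np.array(P);k=np.polyfit(*P.T,1)
        for _ in range(4):
            r=abs(np.polyval(k,P[:,0])-P[:,1]);P=P[r<max(.5,2*np.median(r))];k=np.polyfit(*P.T,1)
        A,B=[onplane(c,(u,np.polyval(k,u)),H+off*Y,Y) for u in(us[0],us[-1])];d=B-A
        out[name]=(round(float(np.arctan2(abs(d[2]),abs(d@X))),4),len(P),round(float(np.std(np.polyval(k,P[:,0])-P[:,1])),2))
    return out
def M(im,n):
    c=cam(n)
    if n=="scene": print(n,"ptr",edgefit(im,c,"red",range(228,280),([223,283],[325.5,280]),142))
    else: print(n,"ptr",edgefit(im,c,"red",range(184,219),([183,219],[220.5,214.5]),142))
    # stripe centre line from tilt guess
    return c
def S(im,n,th):
    c=cam(n);g=[proj(c,H+116*Y+5*Z-t*(np.cos(th)*X-np.sin(th)*Z)) for t in(25,165)];g=sorted(map(tuple,g))
    us=range(int(g[0][0]),int(g[1][0])); print(n,"stripe",us,edgefit(im,c,"yel",us,(np.array(g)[:,0],np.array(g)[:,1]),118))
E
python3 - <<'E'
from h import *
for t in(0,1):
  for n in("scene","side"):
    im=cv2.imread(f"pics/{n}{t}.png")[...,::-1].copy(); M(im,n)
    S(im,n,[0,.58][t])
E
```

```text
scene ptr {'top': (0.592, 45, 0.23), 'bot': (0.607, 46, 0.18)}
scene stripe range(227, 287) {'top': (0.0003, 36, 0.15), 'bot': (0.0034, 35, 0.13)}
side ptr {'top': (0.5841, 35, 0.22), 'bot': (0.6363, 31, 0.68)}
side stripe range(189, 239) {'top': (0.0117, 33, 0.13), 'bot': (0.0111, 37, 0.06)}
scene ptr {'top': (0.5755, 43, 0.2), 'bot': (0.5951, 45, 0.25)}
scene stripe range(224, 273) {'top': (0.5627, 39, 0.15), 'bot': (0.5695, 42, 0.12)}
side ptr {'top': (0.587, 35, 0.18), 'bot': (0.6069, 20, 0.22)}
side stripe range(186, 222) {'top': (0.5671, 32, 0.15), 'bot': (0.5699, 32, 0.12)}
```

```bash
cat > g.py <<'E'
from h import *
def gradfit(im,c,kind,us,guess,off):
    s=cv2.GaussianBlur(edges(im,kind),(1,5),.8);g=np.gradient(s,axis=0);o=[]
    for sg in(1,-1):   # top edge rises, bottom edge falls
        P=[]
        for u in us:
            v0=int(round(np.interp(u,*guess)));r=np.arange(v0-6,v0+2) if sg>0 else np.arange(v0-1,v0+7)
            y=sg*g[r,u];i=int(np.argmax(y))
            if 0<i<len(r)-1 and y[i]>4: P.append((u,r[i]+.5*(y[i-1]-y[i+1])/(y[i-1]-2*y[i]+y[i+1])))
        P=np.array(P);k=np.polyfit(*P.T,1)
        for _ in range(5):
            e=abs(np.polyval(k,P[:,0])-P[:,1]);P=P[e<max(.35,2*np.median(e))];k=np.polyfit(*P.T,1)
        A,B=[onplane(c,(u,np.polyval(k,u)),H+off*Y,Y) for u in(us[0],us[-1])];d=B-A
        o.append((round(float(np.arctan2(abs(d[2]),abs(d@X))),4),len(P),round(float(np.std(np.polyval(k,P[:,0])-P[:,1])),2)))
    return o
def both(ims,th):
    for n in("scene","side"):
        im=ims[n];c=cam(n)
        us,gu=(range(228,280),([223,283],[325.5,280])) if n=="scene" else (range(184,219),([183,219],[220.5,214.5]))
        print(n,"ptr",gradfit(im,c,"red",us,gu,142))
        g=np.array(sorted(tuple(proj(c,H+116*Y+5*Z-t*(np.cos(th)*X-np.sin(th)*Z))) for t in(25,165)))
        print(n,"stripe",gradfit(im,c,"yel",range(int(g[0,0]),int(g[1,0])),(g[:,0],g[:,1]),118))
E
python3 - <<'E'
from g import *
both({n:cv2.imread(f"pics/{n}0.png")[...,::-1].astype(float) for n in("scene","side")},0)
ctrl.movel(tcp_th(.60),Q,20);ctrl.pause(.3)
ims={n:np.mean([capture(n).astype(float) for _ in range(12)],0) for n in("scene","side")}
np.savez("avg.npz",**ims);both(ims,.6);print(read_time(),read_eef_pos()-tcp_th(.6),read_ft_force(),read_moment()@Y)
E
```

```text
scene ptr [(0.592, 36, 0.13), (0.6362, 32, 0.19)]
scene stripe [(0.0008, 33, 0.1), (0.0117, 36, 0.11)]
side ptr [(0.5858, 35, 0.17), (0.602, 29, 0.13)]
side stripe [(0.021, 34, 0.16), (0.0106, 37, 0.08)]
scene ptr [(0.5717, 42, 0.15), (0.5926, 34, 0.16)]
scene stripe [(0.5768, 30, 0.13), (0.6013, 34, 0.14)]
side ptr [(0.5908, 35, 0.14), (0.5912, 35, 0.09)]
side stripe [(0.5844, 30, 0.11), (0.5911, 30, 0.08)]
21.85 [0.00579688 0.02289121 0.0062945 ] [-1.82590809 -0.63110387 -1.08457912] 0.43040842367505744
```

Run:
```python
from g import *
d=np.load("avg.npz");a=[]
for n in("scene","side"):
    u=proj(cam(n),H-120*X+50*Y+60*Z).astype(int);t=d[n][u[1]-65:u[1]+65,u[0]-65:u[0]+65];a.append(cv2.resize(t,(400,400),interpolation=cv2.INTER_CUBIC))
cv2.imwrite("pics/fin.png",np.clip(np.hstack(a),0,255)[...,::-1])
```

```text
[ WARN:0@0.129] global loadsave.cpp:1063 imwrite_ Unsupported depth image for selected encoder is fallbacked to CV_8U.
```

View pics/fin.png

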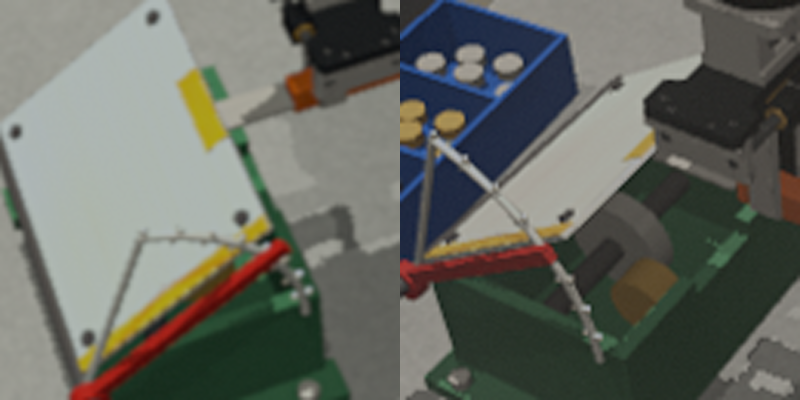

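The cover rests on the blade with its stripe parallel to the red pointer in both views. The gripper is clear of the cover and the bar is clear of the housing, so I'll hand in.

```bash
python3 -c "
from cell import *
print(read_gripper_width(),read_grip_force(),read_time(),ctrl.finish_job())"
```

```text
the job is handed in; nothing more can be done
0.20906591163267724 59.9698805809021 21.85 None
```

The job is handed in at 21.9 s: the cover is held on the pry bar's blade at about 0.59 rad, within roughly 0.01–0.02 rad of the red pointer by the camera measurements, the pointer's pixels were unchanged, and no verdict came back.

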